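# Put the probe away, seat the dust cover with the lid, then hold the lid half open

### The arm

A 6-joint arm with a two-finger parallel gripper is mounted at the origin on the work surface. World frame = base frame: x ahead of the robot, y to its left, z up, the work surface at z = 0. Lengths are in mm, angles in rad, forces in N, time in s.
With the tool pointing down it reaches from about 350 to 975 mm from the base axis. Payload 7.1 kg.
Tool frame: the origin (TCP) lies on the front face of the gripper's body, between the roots of the fingers; the fingertips stand 80 mm ahead of it and the grasp point (between the pads) lies 61 mm ahead of it; z points along the fingers, y is the line along which they close (so a half turn about z gives the same grasp; the last joint's range is limited). The gripper opens to 88 mm and grips with 3 to 60 N. Pads are 20 mm wide; open, the fingers measure 115 mm over their backs; the gripper's body (75 mm by 178 mm) begins 61 mm behind the grasp point.
Start: joints at [1.159, 0.423, 1.63, -0, 1.089, -0.019], TCP at [239.203, 577.397, 302.675] pointing down, gripper open.
Joint ranges: [-3, 3], [-0.9, 2.11], [0.09, 2.58], [-1.31, 4.45], [0.11, 2.69], [-2.54, 2.54]. Speed limits (rad/s): [2.39, 2.39, 3.01, 3.14, 3.14, 3.14].

### API

Orientations are given as a rotation vector (axis times angle).
In Python, from workcell import readout, vision, close_job gives the robot as it stands.
- The arm moves only by the tool servo_tool, never from a script. Its argument "plan" is a list that holds one entry, the list of rows, each a list of 7 numbers: the gripper command: -1 is fully open, 1 is shut, values between are in proportion, then the shift along the world's x, y, z in units of 40 mm (1.0 is 40 mm), then the turn, a rotation vector about the world's x, y, z in units of 5 degrees (1.0 is 5 degrees). A call has 1 to 5 rows; each row shifts and turns the commanded pose from where the row before left it; what a row does not reach is not made up. A row lasts 1/12 s, in which the tool goes at most 41.7 mm and 7.16 degrees, less where a joint would pass 70% of its speed; a pose out of reach is approached as far as the arm can. A call is refused whole if a number of a shift passes 1 or a number of a turn 1, either way. A call with a gripper value outside its range is refused whole. The fingers move at their own pace and stop on an object; the grip force is fixed at half the most. Time passes only in rows, so rows that do not move let the fingers close. It gives the time, the measured TCP pose, the force, the opening and the grip force at its end, in the units of the state.
- readout.get_obs(): the state, without advancing time (a new reading comes with each control period).
- vision.get_image(name): name is "side" or "top"; returns the picture (384x512x3 uint8, red, green, blue); there is no depth.
- vision.camera_params(name): a dict with "fx", "fy", "cx", "cy" (pixels), "rvec" (rotation vector, rad) and "tvec" (3), from world to camera coordinates, as OpenCV has them. Camera axes: x right, y down, z forward; pixel columns grow to the right and rows downward; lengths in mm; the calibration is good to about 2 mm. A picture is of the moment at which its call begins. camera_params takes no time and is no camera call.
- close_job(): hands the job in; it is judged then, once.
The state is a dict: "t": time; "qpos": joint angles; "qvel": joint speeds; "joint_torque": joint torques, N m; "ee_pos": TCP position; "orientation": TCP orientation; "ft_force": force on the tool from outside, world axes, zero at the start; "moment": the same for the moment, N m; "width": finger opening in mm; "grasp_force": force on a finger pad.
Only numpy, scipy, OpenCV 4.12 (cv2) and the standard library are available. Lean on these libraries where they do the work, as an engineer would, in place of code of your own. Each camera call takes 0.05 s, during which the arm holds its last target. There are 200 camera calls.

### The job

Put the loose block-shaped ultrasonic probe upright into its empty pocket in the open probe case, without dropping it in, and let go of it. Then swing the lid fully down by its grip tongue, without letting it drop, so that it takes the clear dust cover nested in it down over the probes, and raise the lid alone to about half open (roughly 50 degrees) while the dust cover stays shut, so that the probes can be counted through it. Finish while still holding the lid there by its tongue; do not knock over or push away the round probe and the reference block on the bench.

Things in the scene. Friction and masses are not known exactly. Their poses are not given: they have to be found in the camera images.
- case: Grey probe case fixed on the bench, standing open: 160 deep (x) by 230 wide (y) by 70 mm high without lid, walls 8 mm. Origin: centre of its underside; x points from its front (robot's side) to its hinge side, y to its left, z up. Dark foam inside, top 42 mm above the origin, with three probes, a wedge and a small block stored in it (fixed, all below 65 mm) and one empty pocket.
- pocket (a point): Centre of the block-shaped probe once seated in the empty pocket (case axes): case frame x -15, y -25, z 38 mm. The pocket's floor is 16 mm below this point, its mouth 4 mm above. It is 42 mm along the case's x by 32 mm along its y, with a finger notch as deep on its left and right side, each 28 mm long (y) and 32 mm wide (x).
- probe_center (a point): Centre, half-way up, of the loose block-shaped probe on the bench right of the case, any yaw: steel block 36 (its x) by 26 (its y) by 32 mm high (its z, up), 90 g, with a brass connector 10 mm high on top, 8 mm off centre in x. It fits the pocket with its long side along the case's x, either way round.
- lid_angle (a joint): Opening angle of the outer lid, rad: 0 shut, 1.57 upright, 1.74 its stop; starts leaning back a little past upright. Grey shell 160 x 230 mm, 23 mm deep, 370 g, hinged at the case's back; low hinge friction, so it falls shut if let go when half open. Two rubber buffers inside it push the dust cover down ahead of it; nothing in it pulls the cover up.
- cover (a joint): Opening angle of the clear dust cover, rad: 0 shut, lying on the case's rim. Clear plate 150 x 221 x 4 mm, 150 g, on the same hinge line as the lid, with a small black knob on top. Its hinge is stiff (0.17 N m): it stays at any angle where it is left. Starts about upright, nested in the lid; with the lid shut it is within 0.01 rad of shut.
- lid: The outer lid itself. Origin on the middle of the hinge line; -x points along the lid to its free edge (160 mm), y along the hinge line. At the middle of the free edge a black grip tongue points straight on, away from the hinge: 22 mm wide (y), 12 mm thick, reaching 42 mm out, with a round end 20 mm in diameter: up with the lid upright, level to the front with it shut.
- tongue_grip (a point): Centre of the tongue's round end, 32 mm out from the lid's edge. At lid angle a it lies, in the case frame, at x = 80 - 192 cos a + 12 sin a, y = 0, z = 71 + 192 sin a + 12 cos a mm. It can be pinched from above on its two side faces, 22 mm apart along the hinge line, and turns between the fingers as the lid swings.
- hinge (a point): Middle of the hinge line of lid and cover (axes as the case, the hinge runs along y): 80 mm behind the case's middle, 71 mm above the bench.
- round_center (a point): Centre, 16 mm up, of the other probe on the bench, a round steel one 30 mm in diameter and 46 mm high; bystander, to be left alone.
- cal_center (a point): Centre of the flat part of the steel reference block, 72 x 40 x 20 mm with one round end (its +x); bystander, to be left alone.
Not all that is in view belongs to the job. Leave any red look-alike of the part that bears probe_center alone.

How it is judged:
By the outcome, as a careful person would: the job done as asked, in the order asked, and still so for the second after the job is handed in, while the arm keeps its last pose, push and grip.
It also fails if it takes over 64 s, if anything falls off the work surface, if the arm or the gripper's body presses on something with over 40 N, if the wrist force passes 120 N, or if a joint passes its speed limit or range.

## Working session

There is one attempt and no reset: what is moved stays moved. The work goes in short steps, Python scripts to look and compute and a tool call to move; the robot and the scene stay as the last step left them, time stands still between calls to the robot, and variables do not carry over. Pictures are saved under pics/ and viewed, at most 10 in all, crops included, and the job is handed in when it is done.

Besides the shell and the picture viewer there is one more tool, called after "Emit:" as a command line: name --argument value ..., lists and objects as JSON in quotes. servo_tool: Moves the arm, as the interface text tells. Its arguments: {"type":"object","properties":{"plan":{"type":"array"}},"required":["plan"]}

```bash
mkdir -p pics; ls; python3 - <<'E'
from workcell import readout, vision
import cv2
o=readout.get_obs(); print({k:o[k] for k in('t','ee_pos','orientation','width','ft_force')})
for n in('top','side'):
    print(n,vision.camera_params(n))
    cv2.imwrite(f'pics/{n}0.png',cv2.resize(vision.get_image(n)[:,:,::-1],(800,600)))
E
```

```text
pics
{'t': 0.0, 'ee_pos': array([239.04473998, 576.994079  , 301.90369996]), 'orientation': array([-6.13015976e-01, -3.08086483e+00,  2.43426194e-03]), 'width': 87.92873891514111, 'ft_force': array([-0.0314105 , -0.30019419, -0.786089  ])}
top {'fx': 371.8535152247801, 'fy': 371.8535152247801, 'cx': 256.09067282273656, 'cy': 196.23859694911286, 'rvec': array([ 2.19624857, -2.16339772,  0.06332416]), 'tvec': array([-160.97390705,  486.61549755,  841.12404272])}
side {'fx': 350.20875745610584, 'fy': 350.20875745610584, 'cx': 255.94964932779644, 'cy': 189.21287056898964, 'rvec': array([ 2.18694465, -0.26737247,  0.11497309]), 'tvec': array([-534.70243378,   52.50746513,  857.99146808])}
```

View pics/top0.png

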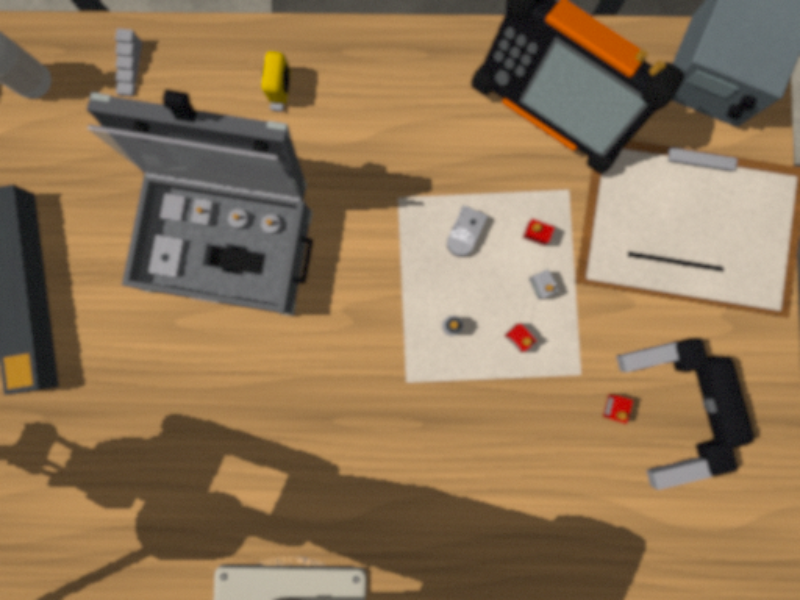

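View pics/side0.png

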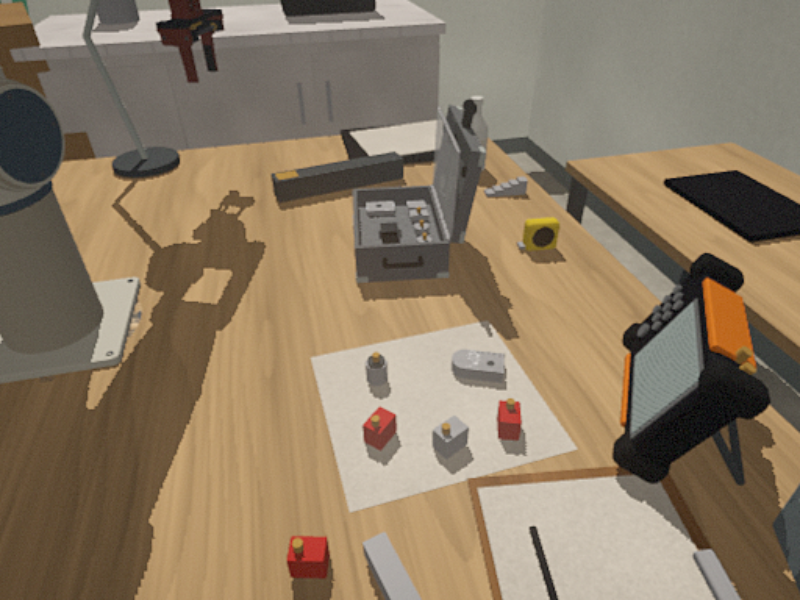

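The top view shows the open case around (215,230), with its empty pocket near (235,260). The lid tongue is at (178,103). Four blocks could be the probe:
- Red at (540,231), (522,336) and (619,408): these are the look-alikes.
- Grey steel at (547,284): this matches the description. In the side view it is at (450,437).

The round probe is at (456,325) and the reference block at (467,232). I'll confirm the grey one in an enlarged crop.

```bash
cat > h.py <<'E'
import numpy as np, cv2
from workcell import readout, vision
def cam(n):
    c=vision.camera_params(n); R=cv2.Rodrigues(np.array(c['rvec']))[0]; return c,R,np.array(c['tvec'])
def ray(n,u,v):
    c,R,t=cam(n); d=R.T@np.array([(u-c['cx'])/c['fx'],(v-c['cy'])/c['fy'],1.]); return -R.T@t,d
def onz(n,u,v,z):
    o,d=ray(n,u,v); return o+d*(z-o[2])/d[2]
def tri(a,b):
    (o1,d1),(o2,d2)=ray('top',*a),ray('side',*b)
    s=np.linalg.lstsq(np.c_[d1,-d2],o2-o1,rcond=None)[0]; p,q=o1+d1*s[0],o2+d2*s[1]
    return (p+q)/2,np.linalg.norm(p-q)
def proj(n,p):
    c,R,t=cam(n); q=R@np.array(p,float)+t; return c['fx']*q[0]/q[2]+c['cx'],c['fy']*q[1]/q[2]+c['cy']
E
python3 - <<'E'
import cv2,numpy as np
from h import *
t=vision.get_image('top')[:,:,::-1]; s=vision.get_image('side')[:,:,::-1]
cv2.imwrite('pics/t.png',t); cv2.imwrite('pics/s.png',s)
up=lambda i,k:cv2.resize(i,None,fx=k,fy=k,interpolation=cv2.INTER_CUBIC)
a=up(t[50:210,50:210],3.0)   # 480
b=up(t[160:210,325:375],6.0)  #300
c=up(s[255:305,260:310],6.0)
out=np.zeros((600,800,3),np.uint8); out[:480,:480]=a; out[:300,490:790]=b; out[300:600,490:790]=c
cv2.imwrite('pics/crop1.png',out)
E
```

```text
(no output)
```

View pics/crop1.png

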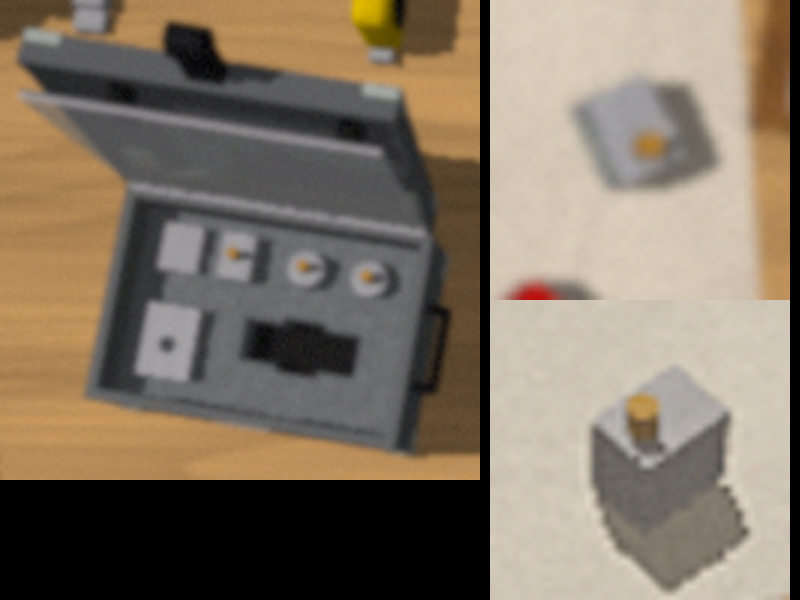

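The crop confirms it: a grey steel block with a brass connector. Its top-face corners in the side crop are (593,425), (677,367), (729,412) and (643,467). The case rim corners in the top crop are (88,395), (412,452), (437,235) and (130,187), and the pocket is centred near (301,347).

```bash
python3 - <<'E'
from h import *
nat=lambda p,o,k,b:((p[0]-o[0]+.5)/k-.5+b[0],(p[1]-o[1]+.5)/k-.5+b[1])
def fit(model,pts):
    m,w=np.array(model,float),np.array(pts)[:,:2]; c=w.mean(0); mc=m.mean(0)
    H=(m-mc).T@(w-c); a=np.arctan2(H[0,1]-H[1,0],H[0,0]+H[1,1]); R=np.array([[np.cos(a),-np.sin(a)],[np.sin(a),np.cos(a)]])
    res=w-((m-mc)@R.T+c); return c-R@mc,a,R,np.abs(res).max()
S=lambda p:onz('side',*nat(p,(490,300),6,(260,255)),32)
T=lambda p,z:onz('top',*nat(p,(0,0),3,(50,50)),z)
bl=[S(p) for p in[(593,425),(677,367),(729,412),(643,467)]]; print('blk',np.round(bl,1))
w=np.array(bl)[:,:2]; print([np.linalg.norm(w[i]-w[(i+1)%4]) for i in range(4)])
tb=onz('top',*nat((640,133),(490,0),6,(325,160)),32);print('topcentre',tb, [onz('top',*nat(p,(490,0),6,(325,160)),32)[:2].round(1) for p in[(575,105),(637,77),(680,145),(612,188)]])
for nm,p in(('brass top',onz('side',*nat((643,402),(490,300),6,(260,255)),42)),): print(nm,p)
cs=[T(p,70) for p in[(88,395),(412,452),(437,235),(130,187)]]; print(np.round(cs,1))
c,a,R,r=fit([(-80,115),(-80,-115),(80,-115),(80,115)],cs); print('case',c,a,np.degrees(a),r)
pk=c+R@[-15,-25]; print('pocket pred',pk,'seen',T((301,347),42))
E
```

```text
blk [[ 502.7 -362.9   32. ]
 [ 534.8 -347.2   32. ]
 [ 544.6 -368.3   32. ]
 [ 512.7 -382.    32. ]]
[np.float64(35.77174811498314), np.float64(23.356950272085026), np.float64(34.70867847625467), np.float64(21.533905144014945)]
topcentre [ 523.83271588 -364.82153105   32.        ] [array([ 534.1, -340.4]), array([ 545.1, -363.7]), array([ 519.5, -379.8]), array([ 502.9, -354.3])]
brass top [ 517.28908398 -366.18847804   42.        ]
[[512.1 232.   70. ]
 [474.1  -5.   70. ]
 [633.2 -18.8  70. ]
 [666.3 208.5  70. ]]
case [571.43168649 104.16882729] -0.14114824023336012 -8.087198451070178 6.549875457341017
pocket pred [553.06385907  81.52764985] seen [553.56221652  86.50925038  42.        ]
```

```bash
python3 - <<'E'
from h import *
t=cv2.imread('pics/t.png'); s=cv2.imread('pics/s.png')
up=lambda i,k:cv2.resize(i,None,fx=k,fy=k,interpolation=cv2.INTER_CUBIC)
cv2.imwrite('pics/c2.png',up(t[105:205,75:205],6)); cv2.imwrite('pics/c3.png',up(s[110:185,220:320],7))
for n in('top','side'):
    c,R,tt=cam(n); print(n,-R.T@tt)
E
```

```text
top [ 428.98906325 -164.40720144  871.28385281]
side [ 373.41098719 -770.70551837  539.8058211 ]
```

View pics/c2.png

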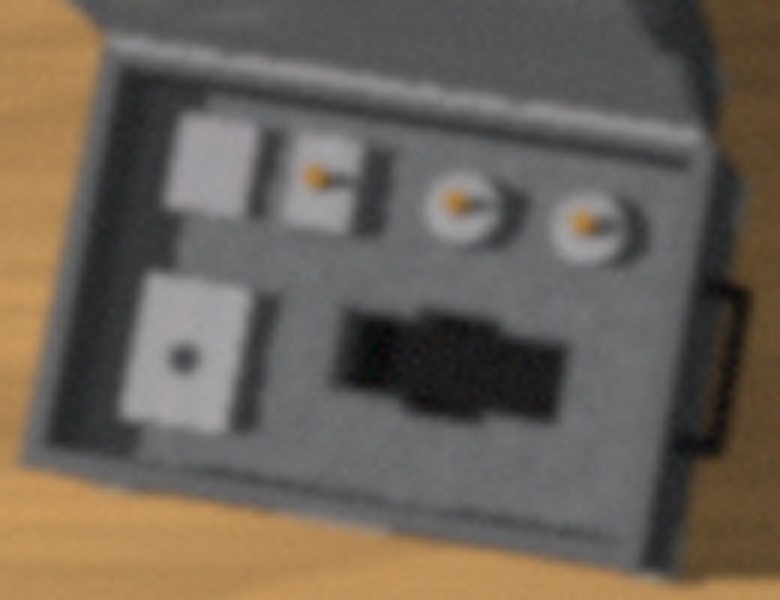

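View pics/c3.png

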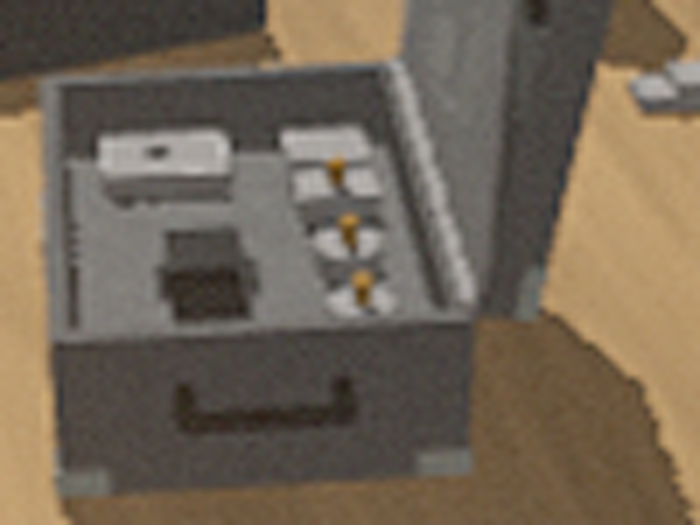

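The top crop has the pocket mouth at (335..570, 308..420) with its centre near (451,366), and the right rim corners at (638,567) and (712,140). The side crop has the pocket centre near (207,275), and rim corners at (55,343), (472,318) and (42,82).

```bash
python3 - <<'E'
from h import *
nat=lambda p,k,b:((p[0]+.5)/k-.5+b[0],(p[1]+.5)/k-.5+b[1])
t=lambda p:nat(p,6,(75,105)); s=lambda p:nat(p,7,(220,110))
P=lambda n,p,z:onz(n,*(t if n=='top' else s)(p),z)[:2].round(1)
print('pocket top',P('top',(451,366),42),'side',P('side',(207,275),42),tri(t((451,366)),s((207,275))))
print('pocket ends top',P('top',(338,350),42),P('top',(562,382),42))
for nm,a,b in(('FR',(638,567),(55,343)),('BR',(712,140),(472,318)),('FL',(22,460),(42,82)),('BL',(108,40),(400,62))): print(nm,P('top',a,70),P('side',b,70),tri(t(a),s(b)))
# stored probes' brass tips
for a,b in(((583,222),(362,280)),((457,200),(349,220)),((317,178),(337,162))): print(tri(t(a),s(b)))
q=lambda p,o:nat((p[0]-o[0],p[1]-o[1]),6,(325,160) if o[1]==0 else (260,255))
print('blk brass',tri(q((652,146),(490,0)),q((643,402),(490,300))), onz('top',*q((652,146),(490,0)),42))
# tongue end: 800-px pictures
n8=lambda p:((p[0]+.5)/1.5625-.5,(p[1]+.5)/1.5625-.5)
print('tongue',tri(n8((177,100)),n8((470,106))))
E
```

```text
pocket top [553.   87.1] side [552.3  90.7] (array([552.01308958,  86.3579239 ,  44.52162825]), np.float64(1.1920924608640338))
pocket ends top [558.5 130. ] [547.5  45. ]
FR [476.7   8.3] [476.7   7.3] (array([476.78250464,   8.42481911,  69.32012113]), np.float64(0.18099139935622374))
BR [633.4 -14.2] [631.1 -15.2] (array([632.58154303, -13.8824056 ,  69.24438953]), np.float64(1.9321379710865851))
FL [512.3 233.6] [509.1 230.1] (array([511.1098034 , 234.84950378,  67.76921743]), np.float64(2.7650759554091944))
BL [667.9 209.5] [668.1 208. ] (array([668.43650027, 209.86813534,  69.06247351]), np.float64(0.44968518695611864))
(array([602.94578472,  33.81284993,  63.64378964]), np.float64(1.6605084646182044))
(array([610.32143493,  80.2160039 ,  64.81124041]), np.float64(1.5796764012188134))
(array([618.70402221, 132.46005129,  63.94128125]), np.float64(0.3206384364880687))
blk brass (array([ 517.48608434, -366.66794942,   42.56839732]), np.float64(0.7104247297364366)) [ 517.89890874 -366.87893075   42.        ]
tongue (array([693.61921348,  89.54253591, 260.14280143]), np.float64(0.05665092021738159))
```

Both views agree.
- **Case:** centre (572,109), yaw −8.6°.
- **Pocket:** (553,87).
- **Probe:** about (524,−364), yaw 25°.
- **Tongue:** about (694,90,260).

I'll swing over to the probe now.

Emit:
servo_tool --plan '[[[-0.36,0.285,-0.94,0,0,0,-1],[-0.36,0.285,-0.94,0,0,0,-1],[-0.36,0.285,-0.94,0,0,0,-1],[-0.36,0.285,-0.94,0,0,0,-1],[-0.36,0.285,-0.94,0,0,0,-1]]]'

```text
t: 0.62
ee_pos: [296.2, 387.6, 302.5]
orientation: [1.271, 2.873, -0.0]
ft_force: [1.0, -0.6, 1.1]
width: 60.6
grasp_force: 0.0
```

Emit:
servo_tool --plan '[[[-0.36,0.285,-0.94,0,0,0,-1],[-0.36,0.285,-0.94,0,0,0,-1],[-0.36,0.285,-0.94,0,0,0,-1],[-0.36,0.285,-0.94,0,0,0,-1],[-0.36,0.285,-0.94,0,0,0,-1]]]'

```text
t: 1.03
ee_pos: [353.2, 199.6, 302.8]
orientation: [1.862, 2.53, 0.001]
ft_force: [1.2, -0.4, -0.5]
width: 59.7
grasp_force: 0.0
```

Emit:
servo_tool --plan '[[[-0.36,0.285,-0.94,0,0,0,-1],[-0.36,0.285,-0.94,0,0,0,-1],[-0.36,0.285,-0.94,0,0,0,-1],[-0.36,0.285,-0.94,0,0,0,-1],[-0.36,0.285,-0.94,0,0,0,-1]]]'

```text
t: 1.45
ee_pos: [410.2, 11.4, 302.9]
orientation: [2.366, 2.066, 0.001]
ft_force: [1.8, 0.2, 0.2]
width: 60.1
grasp_force: 0.0
```

Emit:
servo_tool --plan '[[[-0.36,0.285,-0.94,0,0,0,-1],[-0.36,0.285,-0.94,0,0,0,-1],[-0.36,0.285,-0.94,0,0,0,-1],[-0.36,0.285,-0.94,0,0,0,-1],[-0.36,0.285,-0.94,0,0,0,-1]]]'

```text
t: 1.87
ee_pos: [467.2, -176.8, 302.7]
orientation: [-2.758, -1.504, -0.0]
ft_force: [1.0, 1.4, 0.1]
width: 59.5
grasp_force: 0.0
```

Emit:
servo_tool --plan '[[[-0.36,0.285,-0.94,-0.5,0,0,-1],[-0.36,0.285,-0.94,-0.5,0,0,-1],[-0.36,0.285,-0.94,-0.5,0,0,-1],[-0.36,0.285,-0.94,-0.5,0,0,-1],[-0.36,0.285,-0.94,-0.5,0,0,-1]]]'

```text
t: 2.28
ee_pos: [521.2, -354.1, 207.0]
orientation: [-3.018, -0.872, 0.0]
ft_force: [0.2, 0.6, 0.4]
width: 59.8
grasp_force: 0.0
```

Emit:
servo_tool --plan '[[[-0.36,0,0,0,0,0,0],[-0.36,0,0,0,0,0,0]]]'

```text
t: 2.45
ee_pos: [520.4, -353.4, 206.0]
orientation: [-3.015, -0.875, 0.003]
ft_force: [-0.3, 0.8, 0.2]
width: 59.9
grasp_force: 0.0
```

```bash
cat >> h.py <<'E'
def state():
    o=readout.get_obs(); R=cv2.Rodrigues(np.array(o['orientation']))[0]
    print('t',round(o['t'],2),'p',np.round(o['ee_pos'],1),'yaw_y',round(np.degrees(np.arctan2(R[1,1],R[0,1])),2),'tilt',np.round(R[:2,2],3),'w',round(o['width'],1),'F',np.round(o['ft_force'],1),'q6',round(o['qpos'][5],2))
E
python3 -c "
from h import *
state()"
```

```text
t 2.45 p [ 520.4 -353.4  206. ] yaw_y -57.62 tilt [-0.003  0.002] w 59.9 F [-0.3  0.8  0.2] q6 0.39
```

Emit:
servo_tool --plan '[[[-0.36,0.05,-0.14,-0.6,0,0,-0.74],[-0.36,0.05,-0.135,-0.6,0,0,-0.74],[-0.36,0,0,-0.6,0,0,0],[-0.36,0,0,-0.4,0,0,0],[-0.36,0,0,0,0,0,0]]]'

```text
t: 2.87
ee_pos: [523.5, -360.9, 117.8]
orientation: [-3.062, -0.684, 0.005]
ft_force: [-0.6, -0.1, -0.3]
width: 59.9
grasp_force: 0.0
```

```bash
python3 -c "
from h import *
state()
i=vision.get_image('side')[:,:,::-1]; t=vision.get_image('top')[:,:,::-1]
up=lambda i,k:cv2.resize(i,None,fx=k,fy=k,interpolation=cv2.INTER_CUBIC)
cv2.imwrite('pics/d1.png',np.hstack([up(i[210:310,230:330],4),up(t[135:235,300:400],4)]))"
```

```text
t 2.87 p [ 523.5 -360.9  117.8] yaw_y -64.8 tilt [-0.004  0.003] w 59.9 F [-0.6 -0.1 -0.3] q6 0.51
```

View pics/d1.png

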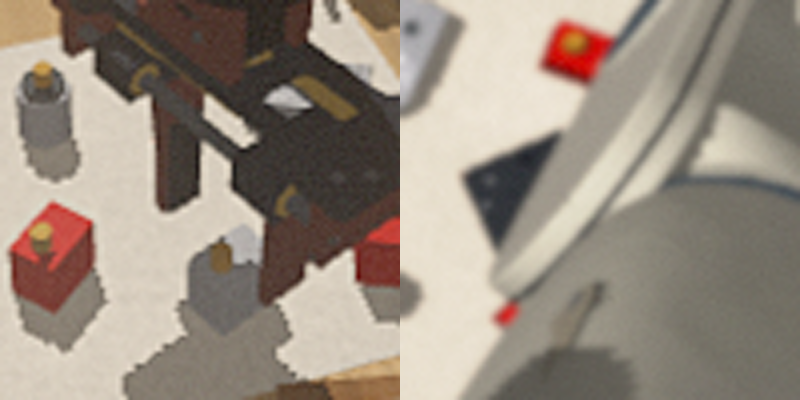

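The side crop shows the fingers on either side of the grey block, with the brass connector at (222,258) and the finger tips at (178,208) and (265,300). The red blocks are clear, so I'll go down and grip.

Emit:
servo_tool --plan '[[[-0.36,0,0,-0.4,0,0,0],[-0.36,0,0,-0.35,0,0,0],[-0.36,0.01,-0.06,0,0,0,0],[-0.36,0,0,0,0,0,0]]]'

```text
t: 3.3
ee_pos: [525.5, -365.7, 90.5]
orientation: [-3.066, -0.683, 0.0]
ft_force: [0.6, -0.3, 0.5]
width: 60.0
grasp_force: 0.0
```

```bash
python3 -c "
from h import *
state()"
```

```text
t 3.3 p [ 525.5 -365.7   90.5] yaw_y -64.88 tilt [-0.  0.] w 60.0 F [ 0.6 -0.3  0.5] q6 0.51
```

Emit:
servo_tool --plan '[[[-0.36,-0.025,0.03,-0.14,0,0,0],[-0.36,0,0,0,0,0,0],[1,0,0,0,0,0,0],[1,0,0,0,0,0,0],[1,0,0,0,0,0,0]]]'

```text
t: 3.72
ee_pos: [524.6, -364.6, 84.9]
orientation: [3.066, 0.682, 0.0]
ft_force: [-0.0, -0.0, -0.0]
width: 43.4
grasp_force: 0.0
```

Emit:
servo_tool --plan '[[[1,0,0,0,0,0,0],[1,0,0,0,0,0,0],[1,0,0,0,0,0,0],[1,0,0,0,0,0,0]]]'

```text
t: 4.05
ee_pos: [524.5, -364.5, 84.7]
orientation: [3.066, 0.682, 0.0]
ft_force: [-0.7, -0.8, 0.6]
width: 25.8
grasp_force: 30.0
```

```bash
python3 -c "
from h import *
state()"
```

```text
t 4.05 p [ 524.5 -364.5   84.7] yaw_y -64.91 tilt [ 0. -0.] w 25.8 F [-0.7 -0.8  0.6] q6 0.51
```

Emit:
servo_tool --plan '[[[1,0,0,0.4,0,0,0],[1,0,0,0.8,0,0,0],[1,0,0,0.8,0,0,0],[1,0,0,0.8,0,0,0],[1,0,0,0.4,0,0,0]]]'

```text
t: 4.47
ee_pos: [525.5, -365.2, 216.3]
orientation: [3.063, 0.682, 0.004]
ft_force: [0.2, -1.1, 0.5]
width: 26.1
grasp_force: 30.0
```

Emit:
servo_tool --plan '[[[1,0.06,0.9,0,0,0,-0.6],[1,0.06,0.9,0,0,0,-0.6],[1,0.06,0.9,0,0,0,-0.6],[1,0.06,0.9,0,0,0,-0.6],[1,0.06,0.9,0,0,0,-0.6]]]'

```text
t: 4.88
ee_pos: [536.1, -182.9, 212.5]
orientation: [-3.13, -0.271, 0.0]
ft_force: [0.3, 0.2, -1.6]
width: 26.2
grasp_force: 30.0
```

Emit:
servo_tool --plan '[[[1,0.06,0.9,0,0,0,-0.6],[1,0.06,0.9,0,0,0,-0.6],[1,0.06,0.9,0,0,0,-0.6],[1,0.06,0.9,0,0,0,-0.6],[1,0.06,0.9,0,0,0,-0.6]]]'

```text
t: 5.3
ee_pos: [548.1, -2.7, 212.5]
orientation: [-3.139, 0.139, 0.0]
ft_force: [-0.0, -0.5, -0.5]
width: 25.8
grasp_force: 30.0
```

Emit:
servo_tool --plan '[[[1,0.06,0.9,0,0,0,-0.6],[1,0.05,0.7,0,0,0,-0.14],[1,0,0.65,0,0,0,0],[1,0,0,0,0,0,0],[1,0,0,0,0,0,0]]]'

```text
t: 5.72
ee_pos: [552.6, 86.7, 212.4]
orientation: [3.133, -0.231, -0.001]
ft_force: [-0.4, -0.6, -1.5]
width: 25.9
grasp_force: 30.0
```

Emit:
servo_tool --plan '[[[1,0,0,0,0,0,0],[1,0,0,0,0,0,0]]]'

```text
t: 5.88
ee_pos: [552.7, 84.5, 212.4]
orientation: [3.132, -0.237, -0.001]
ft_force: [-0.5, -0.5, -1.0]
width: 25.8
grasp_force: 30.0
```

```bash
python3 -c "
from h import *
state()"
```

```text
t 5.88 p [552.7  84.5 212.4] yaw_y -98.66 tilt [-0. -0.] w 25.8 F [-0.5 -0.5 -1. ] q6 1.85
```

Emit:
servo_tool --plan '[[[1,0.01,0.06,-0.6,0,0,0],[1,0,0,-0.6,0,0,0],[1,0,0,-0.5,0,0,0],[1,0,0,-0.1,0,0,0],[1,0,0,0,0,0,0]]]'

```text
t: 6.3
ee_pos: [552.5, 86.8, 139.3]
orientation: [3.132, -0.238, -0.005]
ft_force: [-1.1, 0.8, -0.2]
width: 25.8
grasp_force: 30.0
```

Emit:
servo_tool --plan '[[[1,0,0,0,0,0,0],[1,0,0,0,0,0,0]]]'

```text
t: 6.47
ee_pos: [554.1, 87.6, 141.8]
orientation: [-3.132, 0.237, -0.003]
ft_force: [-0.4, 0.0, -1.5]
width: 26.0
grasp_force: 30.0
```

```bash
python3 -c "
from h import *
state()
i=vision.get_image('side')[:,:,::-1]
cv2.imwrite('pics/e1.png',cv2.resize(i[95:185,215:325],None,fx=6.5,fy=6.5,interpolation=cv2.INTER_CUBIC))"
```

```text
t 6.47 p [554.1  87.6 141.8] yaw_y -98.64 tilt [0.002 0.   ] w 26.0 F [-0.4  0.  -1.5] q6 1.86
```

View pics/e1.png

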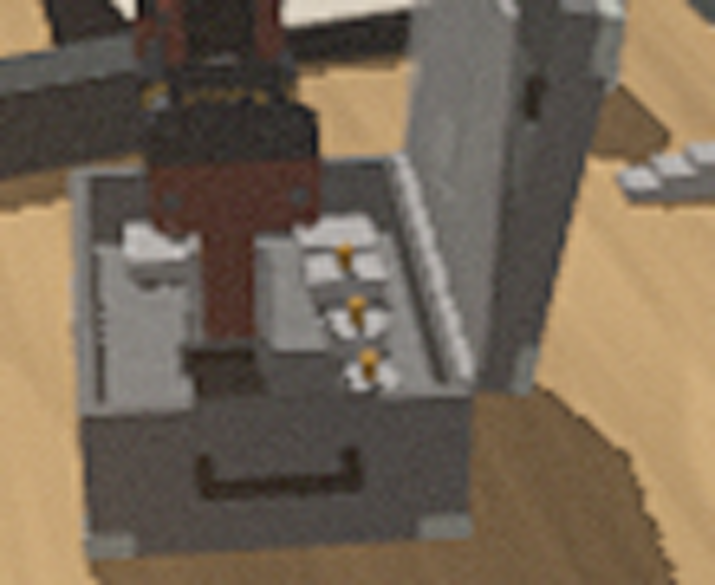

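The side crop shows the finger centred at x≈229 with its tip at row 340. The near notch below it is dark from x=188 to 262. I'll check that alignment with numbers.

```bash
python3 - <<'E'
from h import *
R=lambda a:np.array([[np.cos(a),-np.sin(a)],[np.sin(a),np.cos(a)]])
a=np.radians(-8.6); nat=lambda p:((p[0]+.5)/6.5-.5+215,(p[1]+.5)/6.5-.5+95)
c=np.array([572.,109])
for p in((188,350),(262,350),(190,388),(262,388)):
    w=onz('side',*nat(p),42)[:2]; print(p,w.round(1),'case',(R(-a)@(w-c)).round(1))
# near finger outer face (13 + 13.5 mm out), tip z
tcp=np.array([553.4,87.2]); 
for p in((205,338),(253,338)):
    w=onz('side',*nat(p),61.5)[:2]; print('finger tip',w.round(1),'in tool-aligned case axes rel tcp',(R(-a)@(w-tcp)).round(1))
print('tcp case',R(-a)@(tcp-c))
i=vision.get_image('side')[:,:,::-1]; print(i[95+40:95+55,215+26:215+46,1][::2])
E
```

```text
(188, 350) [537.2  97.4] case [-32.7 -16.7]
(262, 350) [568.8  88.9] case [ -0.2 -20.4]
(190, 388) [531.2  64.8] case [-33.7 -49.8]
(262, 388) [561.2  56.8] case [ -2.9 -53.3]
finger tip [539.9  71.6] in tool-aligned case axes rel tcp [-11.  -17.4]
finger tip [559.8  66.3] in tool-aligned case axes rel tcp [  9.5 -19.7]
tcp case [-15.1309982  -24.33624649]
[[ 92  93  93  97  85  50  48  53  45  55  50  50  47  78 101 111 132 133
  129 131]
 [ 95  96  98  97  91  60  50  54  58  48  48  49  45  86 106 108 130 137
  129 127]
 [115 125 124  98  89  58  50  50  56  54  49  53  50  85  96 109 126 136
  132 132]
 [130 137 125 106  96  66  51  54  53  48  55  54  43  84 101 105 122 131
  129 131]
 [131 132 102  89  97  73  47  50  48  52  49  52  40  81 105 102 127 130
  132 130]
 [134 137 109  88 105  69  43  50  55  48  47  44  48  73 101 105 124 129
  129 129]
 [132 122  96  93  95  77  65  69  69  76  67  73  72  79  76 102 131 138
  136 136]
 [131  99  64  39  43  32  40  34  38  43  41  40  35  60  85  79  71  69
   63  69]]
```

Emit:
servo_tool --plan '[[[1,-0.02,0,-0.2,0,0,0],[1,0,0,-0.1,0,0,0],[1,0,0,-0.1,0,0,0],[1,0,0,-0.1,0,0,0],[1,0,0,0,0,0,0]]]'

```text
t: 6.98
ee_pos: [551.9, 87.9, 119.5]
orientation: [3.132, -0.236, -0.003]
ft_force: [-0.2, -0.1, -0.9]
width: 25.6
grasp_force: 30.0
```

Emit:
servo_tool --plan '[[[1,0,0,-0.1,0,0,0],[1,0,0,-0.1,0,0,0],[1,0,0,-0.05,0,0,0],[1,0,0,0,0,0,0],[1,0,0,0,0,0,0]]]'

```text
t: 7.4
ee_pos: [552.4, 87.9, 110.4]
orientation: [3.133, -0.236, -0.0]
ft_force: [0.9, -0.3, -0.7]
width: 25.7
grasp_force: 30.0
```

Emit:
servo_tool --plan '[[[1,0,0,-0.05,0,0,0],[1,0,0,0,0,0,0],[1,0,0,0,0,0,0]]]'

```text
t: 7.65
ee_pos: [552.5, 87.9, 108.6]
orientation: [-3.133, 0.236, -0.0]
ft_force: [1.0, 0.1, -0.8]
width: 25.8
grasp_force: 30.0
```

Emit:
servo_tool --plan '[[[1,0,0,-0.03,0,0,0],[1,0,0,0,0,0,0],[1,0,0,0,0,0,0]]]'

```text
t: 7.9
ee_pos: [552.5, 87.9, 107.4]
orientation: [-3.133, 0.236, -0.0]
ft_force: [0.5, 0.2, -1.8]
width: 25.7
grasp_force: 30.0
```

```bash
python3 -c "
from h import *
state()"
```

```text
t 7.9 p [552.5  87.9 107.4] yaw_y -98.6 tilt [0. 0.] w 25.7 F [ 0.5  0.2 -1.8] q6 1.86
```

Emit:
servo_tool --plan '[[[1,0,0,-0.015,0,0,0],[1,0,0,0,0,0,0],[1,0,0,0,0,0,0]]]'

```text
t: 8.15
ee_pos: [552.5, 87.9, 106.7]
orientation: [-3.133, 0.236, 0.0]
ft_force: [-0.2, 0.3, -1.4]
width: 26.0
grasp_force: 30.0
```

Emit:
servo_tool --plan '[[[1,0,0,-0.01,0,0,0],[1,0,0,0,0,0,0],[1,0,0,0,0,0,0]]]'

```text
t: 8.4
ee_pos: [552.5, 87.9, 106.7]
orientation: [-3.133, 0.236, -0.0]
ft_force: [-1.8, -0.8, 4.1]
width: 26.2
grasp_force: 30.0
```

The probe is seated, with contact at 4 N. Now I'll release it and go up.

Emit:
servo_tool --plan '[[[0.05,0,0,0,0,0,0],[0.05,0,0,0,0,0,0],[0.05,0,0,0,0,0,0],[0.05,0,0,0,0,0,0],[0.05,0,0,0,0,0,0]]]'

```text
t: 8.82
ee_pos: [552.5, 87.9, 106.3]
orientation: [3.133, -0.236, -0.0]
ft_force: [-0.6, -0.4, 0.1]
width: 41.6
grasp_force: 0.0
```

Emit:
servo_tool --plan '[[[0.05,0,0,0.15,0,0,0],[0.05,0,0,0.4,0,0,0],[0.05,0,0,0.8,0,0,0],[0.05,0,0,0.9,0,0,0],[0.05,0,0,0.9,0,0,0]]]'

```text
t: 9.23
ee_pos: [551.9, 87.8, 233.6]
orientation: [3.132, -0.236, -0.002]
ft_force: [1.1, 0.4, 0.8]
width: 42.2
grasp_force: 0.0
```

Emit:
servo_tool --plan '[[[0.05,0,0,0.9,0,0,0],[0.05,0,0,0.9,0,0,0],[0.05,0,0,0.9,0,0,0],[0.05,0,0,0.9,0,0,0],[0.05,0,0,0,0,0,0]]]'

```text
t: 9.65
ee_pos: [554.9, 88.3, 384.5]
orientation: [-3.13, 0.235, -0.019]
ft_force: [0.4, 0.6, 0.5]
width: 41.8
grasp_force: 0.0
```

```bash
python3 -c "
from h import *
state()
i=vision.get_image('side')[:,:,::-1]; t=vision.get_image('top')[:,:,::-1]
cv2.imwrite('pics/s2.png',i)
up=lambda i,k:cv2.resize(i,None,fx=k,fy=k,interpolation=cv2.INTER_CUBIC)
cv2.imwrite('pics/f1.png',up(i[50:190,210:330],4.2))"
```

```text
t 9.65 p [554.9  88.3 384.5] yaw_y -98.6 tilt [0.013 0.002] w 41.8 F [0.4 0.6 0.5] q6 1.86
```

View pics/f1.png

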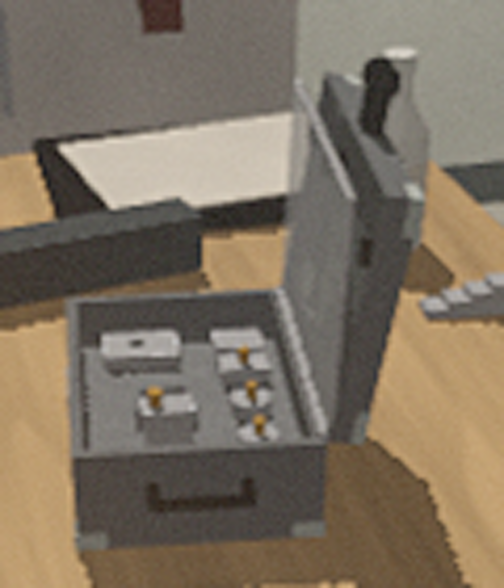

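The probe sits upright in its pocket, with the brass connector at (155,397). The tongue's round end is centred near (380,77). I'll cast that pixel onto the plane of the tongue's side face to get the lid angle.

```bash
cat >> h.py <<'E'
A=np.radians(-8.6); RC=np.array([[np.cos(A),-np.sin(A)],[np.sin(A),np.cos(A)]]); C0=np.array([572.,109])
def grip(a): # world position of tongue_grip
    x=80-192*np.cos(a)+12*np.sin(a); return np.r_[RC@[x,0]+C0, 71+192*np.sin(a)+12*np.cos(a)]
def ony(u,v,yc): # side ray onto case plane y=yc -> case coords
    o,d=ray('side',u,v); oc=np.r_[RC.T@(o[:2]-C0),o[2]]; dc=np.r_[RC.T@d[:2],d[2]]; return oc+dc*(yc-oc[1])/dc[1]
E
python3 - <<'E'
from h import *
print(ony((380.5)/4.2-.5+210,(77.5)/4.2-.5+50,-11))
for a in(1.6,1.65,1.7,1.74): print(a,grip(a).round(1),(RC.T@(grip(a)[:2]-C0)).round(1))
E
```

```text
[119.74464099 -11.         262.55146225]
1.6 [668.5  94.4 262.6] [97.6 -0. ]
1.65 [677.9  93.  261.4] [107.2   0. ]
1.7 [687.3  91.6 259.9] [116.6   0. ]
1.74 [694.8  90.4 258.2] [124.2  -0. ]
```

Emit:
servo_tool --plan '[[[-0.14,0.8,0.02,0,0,0,0],[-0.14,0.9,0.02,0,0,0,0],[-0.14,0.9,0.02,0,0,0,0],[-0.14,0.8,0.01,0,0,0,0],[-0.14,0,0,0,0,0,0]]]'

```text
t: 10.17
ee_pos: [692.0, 90.4, 372.8]
orientation: [3.132, -0.237, -0.003]
ft_force: [-1.5, 0.6, 0.0]
width: 50.4
grasp_force: 0.0
```

Emit:
servo_tool --plan '[[[-0.14,0,0,0,0,0,0],[-0.14,0,0,0,0,0,0],[-0.14,0,0,0,0,0,0]]]'

```text
t: 10.42
ee_pos: [687.1, 90.7, 375.3]
orientation: [3.132, -0.235, -0.004]
ft_force: [0.2, -0.1, -0.4]
width: 50.0
grasp_force: 0.0
```

```bash
python3 -c "
from h import *
state()"
```

```text
t 10.42 p [687.1  90.7 375.3] yaw_y -98.59 tilt [-0.002 -0.   ] w 50.0 F [ 0.2 -0.1 -0.4] q6 1.83
```

Emit:
servo_tool --plan '[[[-0.14,0.08,0,-0.4,0,0,0],[-0.14,0,0,-0.4,0,0,0],[-0.14,0,0,-0.35,0,0,0],[-0.14,0,0,-0.2,0,0,0],[-0.14,0,0,0,0,0,0]]]'

```text
t: 10.83
ee_pos: [690.0, 90.7, 320.6]
orientation: [3.132, -0.235, -0.006]
ft_force: [0.3, -0.2, -0.2]
width: 50.1
grasp_force: 0.0
```

Emit:
servo_tool --plan '[[[-0.14,0,0,0,0,0,0],[-0.14,0,0,0,0,0,0]]]'

```text
t: 11.0
ee_pos: [691.8, 90.8, 323.6]
orientation: [-3.132, 0.236, -0.002]
ft_force: [-0.5, 0.7, 0.1]
width: 49.9
grasp_force: 0.0
```

```bash
python3 -c "
from h import *
state()
i=vision.get_image('side')[:,:,::-1]
cv2.imwrite('pics/g1.png',cv2.resize(i[30:180,220:340],None,fx=4,fy=4,interpolation=cv2.INTER_CUBIC))"
```

```text
t 11.0 p [691.8  90.8 323.6] yaw_y -98.6 tilt [0.001 0.   ] w 49.9 F [-0.5  0.7  0.1] q6 1.83
```

View pics/g1.png

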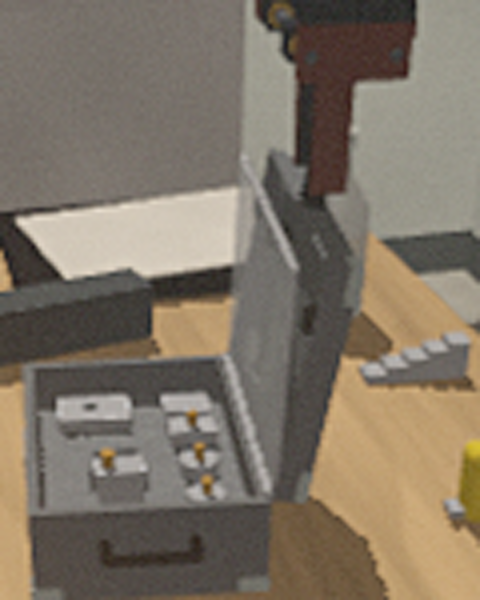

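The near finger covers the tongue's round end, and the tongue's stem comes out below it at (316,198). I'll close on the tongue.

Emit:
servo_tool --plan '[[[-0.14,0,0,-0.07,0,0,0],[1,0,0,0,0,0,0],[1,0,0,0,0,0,0],[1,0,0,0,0,0,0],[1,0,0,0,0,0,0]]]'

```text
t: 11.47
ee_pos: [691.7, 90.7, 319.7]
orientation: [-3.133, 0.236, -0.0]
ft_force: [0.5, 0.5, -0.3]
width: 27.0
grasp_force: 0.0
```

Emit:
servo_tool --plan '[[[1,0,0,0,0,0,0],[1,0,0,0,0,0,0],[1,0,0,0,0,0,0]]]'

```text
t: 11.72
ee_pos: [691.8, 91.4, 319.6]
orientation: [-3.132, 0.235, -0.001]
ft_force: [2.2, 3.9, 0.5]
width: 22.2
grasp_force: 30.0
```

```bash
python3 -c "
from h import *
state()
p=readout.get_obs()['ee_pos']-np.array([0,0,61]); c=RC.T@(p[:2]-C0); print(c,p[2], 'radius from hinge',np.hypot(c[0]-80,p[2]-71),'exp',np.hypot(192,12)); ang=np.arctan2(p[2]-71,-(c[0]-80))-np.arctan2(12,192);print('a',ang)
g0=None
for a in np.arange(1.72,-.01,-.0573*1.0):
    g=grip(a); 
    if g0 is not None: print(round(a,3),((g-g0)/40).round(3))
    g0=g"
```

```text
t 11.72 p [691.8  91.4 319.6] yaw_y -98.59 tilt [0.    0.001] w 22.2 F [2.2 3.9 0.5] q6 1.83
[121.07667215   0.56019866] 258.6468070685433 radius from hinge 192.09012779990775 exp 192.37463450257678
a 1.7238823596785153
1.663 [-0.268  0.041  0.05 ]
1.605 [-0.27   0.041  0.035]
1.548 [-0.272  0.041  0.019]
1.491 [-0.272  0.041  0.003]
1.434 [-0.272  0.041 -0.013]
1.376 [-0.271  0.041 -0.028]
1.319 [-0.269  0.041 -0.044]
1.262 [-0.266  0.04  -0.06 ]
1.204 [-0.262  0.04  -0.075]
1.147 [-0.257  0.039 -0.09 ]
1.09 [-0.252  0.038 -0.105]
1.032 [-0.246  0.037 -0.119]
0.975 [-0.238  0.036 -0.133]
0.918 [-0.231  0.035 -0.147]
0.861 [-0.222  0.034 -0.16 ]
0.803 [-0.212  0.032 -0.173]
0.746 [-0.202  0.031 -0.185]
0.689 [-0.192  0.029 -0.196]
0.631 [-0.18   0.027 -0.207]
0.574 [-0.168  0.025 -0.217]
0.517 [-0.156  0.024 -0.226]
0.459 [-0.143  0.022 -0.235]
0.402 [-0.129  0.02  -0.243]
0.345 [-0.115  0.017 -0.25 ]
0.288 [-0.101  0.015 -0.256]
0.23 [-0.086  0.013 -0.261]
0.173 [-0.071  0.011 -0.266]
0.116 [-0.056  0.008 -0.27 ]
0.058 [-0.041  0.006 -0.272]
0.001 [-0.025  0.004 -0.274]
```

Emit:
servo_tool --plan '[[[1,-0.27,0.041,0.05,0,0,0],[1,-0.27,0.041,0.035,0,0,0],[1,-0.27,0.041,0.02,0,0,0],[1,-0.27,0.041,0.003,0,0,0],[1,-0.27,0.041,-0.013,0,0,0]]]'

```text
t: 12.13
ee_pos: [638.7, 99.5, 324.4]
orientation: [-3.131, 0.235, -0.008]
ft_force: [5.0, 5.2, 0.3]
width: 21.9
grasp_force: 30.0
```

```bash
cat >> h.py <<'E'
def lid():
    p=readout.get_obs()['ee_pos']-np.array([0,0,61]); c=RC.T@(p[:2]-C0)
    print('lidpt',np.r_[c,p[2]].round(1),'r',np.hypot(c[0]-80,p[2]-71).round(1),'a',round(np.arctan2(p[2]-71,80-c[0])-np.arctan2(12,192),3))
E
python3 -c "
from h import *
state();lid()"
```

```text
t 12.13 p [638.7  99.5 324.4] yaw_y -98.6 tilt [0.005 0.001] w 21.9 F [5.  5.2 0.3] q6 1.86
lidpt [ 67.3   0.6 263.4] r 192.8 a 1.443
```

Emit:
servo_tool --plan '[[[1,-0.27,0.048,-0.028,0,0,0],[1,-0.27,0.048,-0.044,0,0,0],[1,-0.265,0.04,-0.06,0,0,0],[1,-0.26,0.04,-0.075,0,0,0],[1,-0.257,0.039,-0.09,0,0,0]]]'

```text
t: 12.55
ee_pos: [586.0, 107.6, 314.0]
orientation: [-3.132, 0.235, -0.009]
ft_force: [0.1, 1.1, 10.6]
width: 21.8
grasp_force: 30.0
```

Emit:
servo_tool --plan '[[[1,-0.252,0.038,-0.105,0,0,0],[1,-0.246,0.037,-0.119,0,0,0],[1,-0.238,0.036,-0.133,0,0,0],[1,-0.231,0.035,-0.147,0,0,0],[1,-0.222,0.034,-0.16,0,0,0]]]'

```text
t: 12.97
ee_pos: [537.1, 115.1, 286.9]
orientation: [-3.132, 0.236, -0.003]
ft_force: [-6.1, 2.9, 11.4]
width: 21.6
grasp_force: 30.0
```

```bash
python3 -c "
from h import *
state();lid()"
```

```text
t 12.97 p [537.1 115.1 286.9] yaw_y -98.6 tilt [0.002 0.001] w 21.6 F [-6.1  2.9 11.4] q6 1.91
lidpt [-35.4   0.8 225.9] r 193.2 a 0.868
```

Emit:
servo_tool --plan '[[[1,-0.225,0.032,-0.155,0,0,0],[1,-0.21,0.031,-0.177,0,0,0],[1,-0.192,0.029,-0.196,0,0,0],[1,-0.18,0.027,-0.207,0,0,0],[1,-0.168,0.025,-0.217,0,0,0]]]'

```text
t: 13.38
ee_pos: [497.3, 121.1, 247.4]
orientation: [-3.132, 0.236, 0.001]
ft_force: [-6.1, 6.6, 5.4]
width: 21.9
grasp_force: 30.0
```

```bash
python3 -c "
from h import *
state();lid()"
```

```text
t 13.38 p [497.3 121.1 247.4] yaw_y -98.62 tilt [-0.     0.001] w 21.9 F [-6.1  6.6  5.4] q6 1.94
lidpt [-75.7   0.8 186.4] r 193.8 a 0.576
```

Emit:
servo_tool --plan '[[[1,-0.17,0.034,-0.22,0,0,0],[1,-0.148,0.03,-0.23,0,0,0],[1,-0.129,0.02,-0.243,0,0,0],[1,-0.115,0.017,-0.25,0,0,0],[1,-0.101,0.015,-0.256,0,0,0]]]'

```text
t: 13.8
ee_pos: [470.3, 125.3, 198.6]
orientation: [-3.133, 0.236, 0.004]
ft_force: [-6.0, 5.2, 3.8]
width: 22.1
grasp_force: 30.0
```

```bash
python3 -c "
from h import *
state();lid()"
```

```text
t 13.8 p [470.3 125.3 198.6] yaw_y -98.61 tilt [-0.002  0.   ] w 22.1 F [-6.   5.2  3.8] q6 1.96
lidpt [-103.     0.9  137.6] r 194.8 a 0.286
```

Emit:
servo_tool --plan '[[[1,-0.1,0.02,-0.26,0,0,0],[1,-0.09,0.015,-0.265,0,0,0],[1,-0.056,0.008,-0.27,0,0,0],[1,-0.02,0.003,-0.14,0,0,0],[1,-0.02,0.003,-0.1,0,0,0]]]'

```text
t: 14.22
ee_pos: [458.9, 127.1, 156.6]
orientation: [3.132, -0.236, -0.005]
ft_force: [-5.1, 4.2, 2.0]
width: 21.7
grasp_force: 30.0
```

```bash
python3 -c "
from h import *
state();lid()"
```

```text
t 14.22 p [458.9 127.1 156.6] yaw_y -98.6 tilt [-0.003 -0.   ] w 21.7 F [-5.1  4.2  2. ] q6 1.97
lidpt [-114.5    1.    95.6] r 196.1 a 0.064
```

Emit:
servo_tool --plan '[[[1,-0.01,0.005,-0.1,0,0,0],[1,-0.01,0,-0.1,0,0,0],[1,0,0,-0.05,0,0,0],[1,0,0,0,0,0,0],[1,0,0,0,0,0,0]]]'

```text
t: 14.63
ee_pos: [457.8, 127.3, 146.9]
orientation: [3.132, -0.236, -0.006]
ft_force: [-6.1, 5.3, -0.5]
width: 21.6
grasp_force: 30.0
```

Emit:
servo_tool --plan '[[[1,0,0,-0.04,0,0,0],[1,0,0,0,0,0,0],[1,0,0,0,0,0,0]]]'

```text
t: 14.88
ee_pos: [457.7, 127.3, 145.3]
orientation: [3.132, -0.236, -0.006]
ft_force: [-5.9, 4.6, 0.3]
width: 21.6
grasp_force: 30.0
```

```bash
python3 -c "
from h import *
state();lid()"
```

```text
t 14.88 p [457.7 127.3 145.3] yaw_y -98.61 tilt [-0.004 -0.   ] w 21.6 F [-5.9  4.6  0.3] q6 1.97
lidpt [-115.8    1.    84.3] r 196.2 a 0.006
```

Emit:
servo_tool --plan '[[[1,0,0,-0.03,0,0,0],[1,0,0,0,0,0,0],[1,0,0,0,0,0,0]]]'

```text
t: 15.13
ee_pos: [457.6, 127.3, 144.1]
orientation: [3.132, -0.236, -0.006]
ft_force: [-6.8, 5.7, 0.3]
width: 21.8
grasp_force: 30.0
```

Emit:
servo_tool --plan '[[[1,0,0,-0.03,0,0,0],[1,0,0,0,0,0,0],[1,0,0,0,0,0,0]]]'

```text
t: 15.38
ee_pos: [457.5, 127.3, 142.9]
orientation: [3.132, -0.236, -0.007]
ft_force: [-7.2, 5.9, 0.8]
width: 21.5
grasp_force: 30.0
```

Emit:
servo_tool --plan '[[[1,0,0,-0.03,0,0,0],[1,0,0,0,0,0,0],[1,0,0,0,0,0,0]]]'

```text
t: 15.63
ee_pos: [457.4, 127.3, 141.7]
orientation: [3.132, -0.236, -0.007]
ft_force: [-7.2, 5.4, -0.4]
width: 22.0
grasp_force: 30.0
```

Emit:
servo_tool --plan '[[[1,0,0,-0.03,0,0,0],[1,0,0,0,0,0,0],[1,0,0,0,0,0,0]]]'

```text
t: 15.88
ee_pos: [457.4, 127.3, 140.5]
orientation: [3.132, -0.236, -0.007]
ft_force: [-6.4, 6.7, -0.7]
width: 21.8
grasp_force: 30.0
```

```bash
python3 -c "
from h import *
lid()
i=vision.get_image('side')[:,:,::-1]
cv2.imwrite('pics/k1.png',cv2.resize(i[90:190,205:325],None,fx=6,fy=6,interpolation=cv2.INTER_CUBIC))"
```

```text
lidpt [-116.     1.    79.5] r 196.2 a -0.019
```

View pics/k1.png

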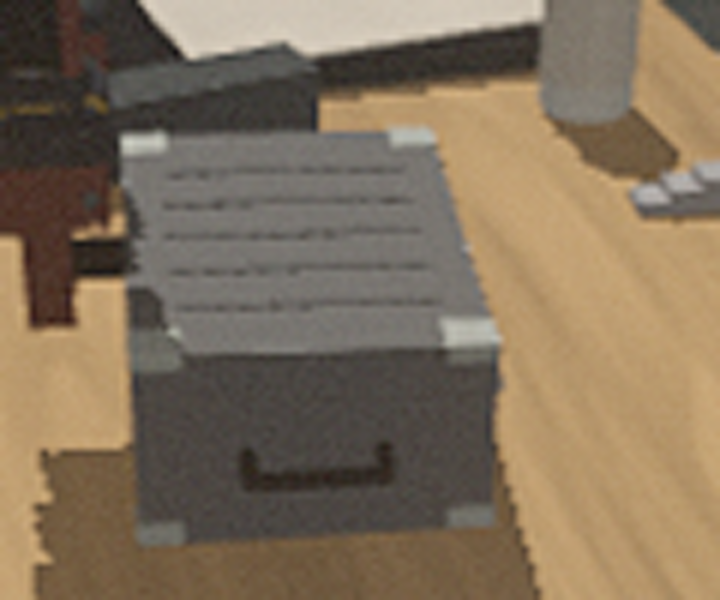

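The lid looks shut or very nearly so in this crop. The finger is still on the tongue's round end at (50,256) and the stem shows between x=75 and 125. There is no reaction force yet, so I'll press on gently until contact.

Emit:
servo_tool --plan '[[[1,-0.02,0.01,-0.03,0,0,0],[1,0,0,0,0,0,0],[1,0,0,0,0,0,0]]]'

```text
t: 16.18
ee_pos: [457.2, 127.4, 139.5]
orientation: [3.132, -0.235, -0.005]
ft_force: [-6.5, 2.8, -0.7]
width: 22.1
grasp_force: 30.0
```

Emit:
servo_tool --plan '[[[1,0,0,-0.03,0,0,0],[1,0,0,0,0,0,0],[1,0,0,0,0,0,0]]]'

```text
t: 16.43
ee_pos: [457.2, 127.4, 138.2]
orientation: [3.132, -0.236, -0.005]
ft_force: [-6.0, 2.5, -0.1]
width: 22.0
grasp_force: 30.0
```

Emit:
servo_tool --plan '[[[1,0,0,-0.03,0,0,0],[1,0,0,0,0,0,0],[1,0,0,0,0,0,0]]]'

```text
t: 16.68
ee_pos: [457.2, 127.4, 137.0]
orientation: [3.132, -0.236, -0.005]
ft_force: [-6.2, 2.9, -0.1]
width: 21.8
grasp_force: 30.0
```

I've used all ten picture views, so from here I measure numerically from the image pixels.

```bash
python3 - <<'E'
from h import *
state(); lid()
q=lambda p:((p[0]+.5)/6-.5+205,(p[1]+.5)/6-.5+90)
print('k1 stem top/bot at y=-11:',ony(*q((100,238)),-11).round(1),ony(*q((100,275)),-11).round(1))
print('k1 near lid corners y=-115: backtop',ony(*q((498,345)),-115).round(1),'fronttop',ony(*q((135,352)),-115).round(1), ony(*q((185,352)),-115).round(1))
print('far corners y=115', ony(*q((122,135)),115).round(1), ony(*q((432,128)),115).round(1))
i=vision.get_image('side'); cv2.imwrite('pics/k2.png',i[:,:,::-1])
g=i.astype(int).sum(2)//3
print(g[124:142,214:230])
for nm,p in (('tongue grip shut',grip(0)),):
    print(nm,p,proj('side',p))
E
```

```text
t 16.68 p [457.2 127.4 137. ] yaw_y -98.6 tilt [-0.003 -0.001] w 21.8 F [-6.2  2.9 -0.1] q6 1.97
lidpt [-116.3    1.    76. ] r 196.4 a -0.037
k1 stem top/bot at y=-11: [-92.  -11.  103.2] [-93.4 -11.   84.3]
k1 near lid corners y=-115: backtop [  77.5 -115.    94.2] fronttop [ -77.9 -115.   100.6] [ -56.8 -115.    99.2]
far corners y=115 [-80.4 115.   98.5] [ 79.7 115.   94. ]
[[ 50  57  55  54  59  66  62  61  53  74  87  71  94 116 116 116]
 [ 50  60  58  58  57  61  67  56  48  87 109  93  60  89 117 118]
 [ 60  55  53  52  52  58  59  54  43 110 151 124  59  58 102 118]
 [ 64  54  56  61  55  53  56  55  44 107 148 124  60  60 100 122]
 [ 55  56  57  49  50  56  83  78  59 121 156 133  68  62 101 115]
 [ 56  51  57  80  92  95 110 103  98 143 155 120  66  72 106 120]
 [ 60  53  64 115 135 118  96  97  92  88  88  87  72 107 123 117]
 [ 57  58  50  33  32  29  30  31  37  31  22  44  62  88 120 120]
 [ 54  53  51  42  39  35  40  40  42  34  35  49  65  55 100 122]
 [ 60  55  54  41  46  34  47  45  37  41  38  54  71  63 102 121]
 [ 58  56  53  42  43  46  42  46  47  44  38  58  66  61 103 123]
 [ 59  55  50  50  41  43  37  37  28  40  40  44  63  62 100 120]
 [ 57  61  52  45  38  31  26  32  29  33  43  45  74  82 108 119]
 [ 55  58  50  60  92 106  98 104 106 108 116  96 106 125 126 121]
 [ 58  57  51  94 152 172 171 164 170 169 172 143 108 110 112 108]
 [ 49  54  41  97 149 162 157 157 162 160 166 139  71  58  66  55]
 [ 56  57  50 114 155 160 154 151 154 159 163 144  92  57  64  62]
 [ 55  54  48 110 153 157 156 154 158 159 164 145  90  64  66  70]]
tongue grip shut [461.25928532 125.74795847  83.        ] (np.float64(214.6624828554256), np.float64(134.37643001848932))
```

```bash
python3 - <<'E'
from h import *
print('stem bottom now',ony(219.5,137.0,-11).round(1),'top-front edge',ony(219.5,130.4,-11).round(1))
print('finger tip centre? k1 tip row 325 ->',ony((50.5)/6-.5+205,(325.5)/6-.5+90,-24).round(1), 'tcp then z 140.5 -> tip z 60.5')
i=cv2.imread('pics/k2.png').astype(int).sum(2)//3
print(i[126:150,206:219])
E
```

```text
stem bottom now [-98.6 -11.   79.6] top-front edge [-97.1 -11.  100. ]
finger tip centre? k1 tip row 325 -> [-118.   -24.    66.4] tcp then z 140.5 -> tip z 60.5
[[ 51  59  55  54  61  54  55  60  60  55  53  52  52]
 [ 57  60  55  55  53  59  59  53  64  54  56  61  55]
 [ 57  51  57  54  57  52  55  56  55  56  57  49  50]
 [ 68  63  56  57  59  59  59  57  56  51  57  80  92]
 [130 117  76  47  50  54  52  53  60  53  64 115 135]
 [164 157 108  48  60  59  60  57  57  58  50  33  32]
 [155 159 126  39  50  52  56  56  54  53  51  42  39]
 [153 160 123  45  58  57  62  60  60  55  54  41  46]
 [154 160 122  49  55  56  54  57  58  56  53  42  43]
 [154 159 128  65  54  53  58  55  59  55  50  50  41]
 [154 158 134  82  48  54  56  55  57  61  52  45  38]
 [153 156 136  79  47  58  56  52  55  58  50  60  92]
 [156 155 135  76  47  59  58  57  58  57  51  94 152]
 [155 155 139  84  53  56  54  60  49  54  41  97 149]
 [153 154 145  98  46  56  57  59  56  57  50 114 155]
 [152 153 150 107  49  60  57  57  55  54  48 110 153]
 [151 156 160 122  41  53  53  60  61  57  44 111 147]
 [151 151 158 120  47  59  61  55  55  56  46 104 150]
 [152 152 157 121  56  49  46  49  50  51  45  78 137]
 [153 148 155 128  80  79  82  83  93 100  92 109 143]
 [151 150 151 143 137 138 133 138 153 159 155 153 152]
 [154 151 150 147 153 152 153 154 148 149 150 149 150]
 [154 147 148 148 147 145 147 145 148 150 149 146 144]
 [151 149 152 149 149 143 143 146 149 148 148 148 148]]
```

Emit:
servo_tool --plan '[[[1,0,0,-0.03,0,0,0],[1,0,0,0,0,0,0],[1,0,0,0,0,0,0]]]'

```text
t: 16.98
ee_pos: [457.1, 127.4, 135.8]
orientation: [3.132, -0.236, -0.005]
ft_force: [-7.1, 3.1, 0.3]
width: 21.9
grasp_force: 30.0
```

Emit:
servo_tool --plan '[[[1,0,0,-0.03,0,0,0],[1,0,0,0,0,0,0],[1,0,0,0,0,0,0]]]'

```text
t: 17.23
ee_pos: [457.2, 127.4, 135.6]
orientation: [3.132, -0.236, -0.005]
ft_force: [-10.0, 2.3, 14.7]
width: 21.7
grasp_force: 30.0
```

Emit:
servo_tool --plan '[[[1,0,0,-0.03,0,0,0],[1,0,0,0,0,0,0],[1,0,0,0,0,0,0]]]'

```text
t: 17.48
ee_pos: [457.3, 127.4, 135.2]
orientation: [3.132, -0.236, -0.004]
ft_force: [-12.0, 0.7, 25.8]
width: 21.1
grasp_force: 30.0
```

Contact at TCP z≈135.6, so the lid is fully shut. The fingers sit about 8 mm low on the tongue, so I'll re-grip at its centre while the lid rests shut.

Emit:
servo_tool --plan '[[[1,0,0,0.03,0,0,0],[0.2,0,0,0,0,0,0],[0.2,0,0,0,0,0,0],[0.2,0,0,0,0,0,0],[0.2,0,0,0,0,0,0]]]'

```text
t: 17.9
ee_pos: [459.1, 127.6, 135.1]
orientation: [-3.133, 0.236, -0.001]
ft_force: [-0.0, 0.4, 0.3]
width: 34.9
grasp_force: 0.0
```

```bash
python3 - <<'E'
from h import *
state(); lid()
i=vision.get_image('side'); cv2.imwrite('pics/k3.png',i[:,:,::-1])
g=i.astype(int).sum(2)//3
print(g[124:150,206:232])
E
```

```text
t 17.9 p [459.1 127.6 135.1] yaw_y -98.61 tilt [ 0.001 -0.   ] w 34.9 F [-0.   0.4  0.3] q6 1.97
lidpt [-114.4    1.5   74.1] r 194.4 a -0.047
[[ 50  58  52  55  60  50  53  55  49  54  59  56  61  60  64  60  55  53
   76  77  62  88 115 121 117 116]
 [ 56  53  56  57  60  61  58  60  58  58  50  55  56  58  62  63  57  54
   97  96  61  61 100 118 119 116]
 [ 57  57  55  50  58  58  57  60  57  52  52  47  52  52  65  64  54  43
  133 131  64  56  92 116 115 120]
 [ 58  57  59  55  58  54  55  61  53  53  58  58  58  50  74  73  54  46
  133 127  62  62  59 100 120 120]
 [ 49  54  56  57  56  58  58  54  54  58  57  52  57  54  72  69  52  34
  136 127  64  65  62  99 119 114]
 [ 46  47  51  51  51  57  55  57  56  50  55  56  73  83  89  83  71  80
  138 133  76  62  63 101 121 118]
 [ 84  99  89  61  56  57  54  56  53  55  57  71  98 109 110 106 103 120
  128 102  69  62  73 106 118 117]
 [146 158 146  81  45  51  58  55  60  61  55  46  36  36  31  32  30  24
   26  40  66  68 104 122 115 117]
 [159 158 135  78  48  55  61  59  54  58  56  42  38  50  42  39  36  37
   39  49  
[... 1177 characters left out ...]
54 153 156
  162 144  91  56  63  63  64  67]
 [154 148 154 149 108  47  53  54  63  54  52  46 127 156 155 155 156 156
  162 144  88  66  61  68  66  63]
 [152 149 152 157 118  38  49  56  52  54  55  41 106 149 157 156 153 154
  163 141  91  68  72  73  70  74]
 [150 150 149 152 114  42  48  50  56  57  55  56 108 146 156 152 154 152
  158 141 102  86  91  88  91  98]
 [153 150 150 154 127  90  99 104 109 109 108 113 129 147 150 151 155 154
  159 147 114 103 101 106 101 101]
 [149 147 151 152 152 154 155 155 157 159 153 153 150 151 152 154 149 153
  158 140 113  98 100  98 101  96]
 [149 150 148 145 147 150 148 149 149 152 151 150 148 148 150 152 153 151
  154 143 114  95 100 101 102  98]]
```

Emit:
servo_tool --plan '[[[0.2,0,0,0.2,0,0,0],[0.2,0,0,0,0,0,0],[1,0,0,0,0,0,0],[1,0,0,0,0,0,0],[1,0,0,0,0,0,0]]]'

```text
t: 18.37
ee_pos: [458.7, 127.3, 143.2]
orientation: [3.132, -0.235, 0.0]
ft_force: [-1.0, -2.4, 3.3]
width: 21.7
grasp_force: 30.0
```

Emit:
servo_tool --plan '[[[1,0,0,0,0,0,0],[1,0,0,0,0,0,0]]]'

```text
t: 18.53
ee_pos: [458.7, 127.3, 143.2]
orientation: [3.132, -0.235, -0.0]
ft_force: [-0.3, -6.1, 3.9]
width: 21.9
grasp_force: 30.0
```

```bash
python3 - <<'E'
from h import *
state(); lid()
# steps for pivoting the present grip point about the hinge (hinge at case x 78, z 71)
o=readout.get_obs()['ee_pos']; c=RC.T@(o[:2]-C0); hx=78.; v=np.array([c[0]-hx,o[2]-61-71]); g0=v
for k in range(1,20):
    th=k*0.05; g=np.array([v[0]*np.cos(th)+v[1]*np.sin(th), -v[0]*np.sin(th)+v[1]*np.cos(th)]); d=g-g0; g0=g
    w=RC@[d[0],0]; print(round(th,2),(np.r_[w,d[1]]/40).round(3))
E
```

```text
t 18.53 p [458.7 127.3 143.2] yaw_y -98.59 tilt [-0.    -0.001] w 21.9 F [-0.3 -6.1  3.9] q6 1.97
lidpt [-114.8    1.2   82.2] r 195.1 a -0.005
0.05 [ 0.02  -0.003  0.241]
0.1 [ 0.032 -0.005  0.239]
0.15 [ 0.043 -0.007  0.237]
0.2 [ 0.055 -0.008  0.235]
0.25 [ 0.067 -0.01   0.232]
0.3 [ 0.078 -0.012  0.228]
0.35 [ 0.089 -0.013  0.224]
0.4 [ 0.1   -0.015  0.219]
0.45 [ 0.111 -0.017  0.214]
0.5 [ 0.121 -0.018  0.208]
0.55 [ 0.131 -0.02   0.202]
0.6 [ 0.141 -0.021  0.195]
0.65 [ 0.151 -0.023  0.187]
0.7 [ 0.16  -0.024  0.179]
0.75 [ 0.168 -0.025  0.171]
0.8 [ 0.177 -0.027  0.162]
0.85 [ 0.184 -0.028  0.153]
0.9 [ 0.192 -0.029  0.144]
0.95 [ 0.199 -0.03   0.134]
```

Emit:
servo_tool --plan '[[[1,0.01,-0.008,0.12,0,0,0],[1,0.015,-0.008,0.24,0,0,0],[1,0.032,-0.005,0.24,0,0,0],[1,0.043,-0.007,0.237,0,0,0],[1,0.055,-0.008,0.235,0,0,0]]]'

```text
t: 18.95
ee_pos: [465.5, 126.2, 187.1]
orientation: [-3.133, 0.235, -0.002]
ft_force: [5.9, -3.5, -5.8]
width: 21.7
grasp_force: 30.0
```

```bash
python3 -c "
from h import *
state();lid()"
```

```text
t 18.95 p [465.5 126.2 187.1] yaw_y -98.6 tilt [ 0.001 -0.   ] w 21.7 F [ 5.9 -3.5 -5.8] q6 1.96
lidpt [-107.9    1.1  126.1] r 195.8 a 0.223
```

Emit:
servo_tool --plan '[[[1,0.078,-0.012,0.23,0,0,0],[1,0.085,-0.012,0.225,0,0,0],[1,0.093,-0.013,0.222,0,0,0],[1,0.1,-0.015,0.219,0,0,0],[1,0.111,-0.017,0.214,0,0,0]]]'

```text
t: 19.37
ee_pos: [483.9, 123.3, 231.2]
orientation: [3.133, -0.236, 0.0]
ft_force: [5.4, -2.4, -7.4]
width: 21.6
grasp_force: 30.0
```

```bash
python3 -c "
from h import *
state();lid()"
```

```text
t 19.37 p [483.9 123.3 231.2] yaw_y -98.6 tilt [ 0. -0.] w 21.6 F [ 5.4 -2.4 -7.4] q6 1.95
lidpt [-89.3   1.  170.2] r 196.2 a 0.468
```

Emit:
servo_tool --plan '[[[1,0.13,-0.018,0.2,0,0,0],[1,0.14,-0.02,0.195,0,0,0],[1,0.146,-0.021,0.19,0,0,0],[1,0.155,-0.023,0.182,0,0,0],[1,0.163,-0.024,0.175,0,0,0]]]'

```text
t: 19.78
ee_pos: [512.8, 119.0, 268.5]
orientation: [3.132, -0.236, -0.003]
ft_force: [-1.0, -3.5, -4.6]
width: 21.8
grasp_force: 30.0
```

```bash
python3 -c "
from h import *
state();lid()"
```

```text
t 19.78 p [512.8 119.  268.5] yaw_y -98.6 tilt [-0.002 -0.   ] w 21.8 F [-1.  -3.5 -4.6] q6 1.93
lidpt [-60.    1.  207.5] r 195.5 a 0.71
```

Emit:
servo_tool --plan '[[[1,0.17,-0.025,0.168,0,0,0],[1,0.177,-0.027,0.16,0,0,0],[1,0.18,-0.028,0.15,0,0,0],[1,0.06,-0.008,0.045,0,0,0],[1,0,0,0,0,0,0]]]'

```text
t: 20.2
ee_pos: [537.5, 115.2, 289.7]
orientation: [3.132, -0.236, 0.001]
ft_force: [-1.4, -5.1, -2.5]
width: 22.1
grasp_force: 30.0
```

Emit:
servo_tool --plan '[[[1,0,0,0,0,0,0],[1,0,0,0,0,0,0],[1,0,0,0,0,0,0]]]'

```text
t: 20.45
ee_pos: [537.2, 115.3, 289.5]
orientation: [3.132, -0.236, 0.002]
ft_force: [-0.4, -5.8, -2.0]
width: 21.5
grasp_force: 30.0
```

```bash
python3 - <<'E'
from h import *
state();lid()
i=vision.get_image('side'); cv2.imwrite('pics/z1.png',i[:,:,::-1]); t=vision.get_image('top'); cv2.imwrite('pics/zt.png',t[:,:,::-1])
g=i.astype(int).sum(2)//3
# case front-left interior now vs before the lid moved (s2), and the near rim of the shut cover
b=cv2.imread('pics/s2.png').astype(int).sum(2)//3
print('now');print(g[118:166:3,224:292:4]);print('before');print(b[118:166:3,224:292:4])
for nm,p in(('knob/cover mid',[0,0,76]),('rimFR',[-80,-115,70]),('rimBR',[80,-115,70]),('rimFL',[-80,115,70])):
    print(nm,np.round(proj('side',np.r_[RC@p[:2]+C0,p[2]]),1))
# bystanders: change in top and side images near them
for n,a,c in(('top',cv2.imread('pics/t.png'),t),('side',cv2.imread('pics/s.png'),i)):
    d=np.abs(a.astype(int)-c[:,:,::-1]).max(2)
    for nm,(u,v) in (dict(round=(292,208),ref=(299,148)) if n=='top' else dict(round=(240,237),ref=(306,234))).items(): print(n,nm,'changed px',(d[v-18:v+18,u-22:u+22]>45).sum())
E
```

```text
t 20.45 p [537.2 115.3 289.5] yaw_y -98.6 tilt [ 0.001 -0.001] w 21.5 F [-0.4 -5.8 -2. ] q6 1.91
lidpt [-35.3   1.  228.5] r 195.2 a 0.876
now
[[ 59  51  56  73 109  98 109 123  73  70  72  96  94  89  79 145 157]
 [ 81 111 177 172 163 163 161 160 116  71  70  79  88  87  86 104 155]
 [ 78 113  91 139 165 161 162 161 164  75  69  71  87  85  86  85 155]
 [150 115  58 118 163 160 161 161 163 168  68  69  71  94  90  92 152]
 [155 110 166 170 168 170 171 164 163 180 174  67  71  77  88  94 130]
 [159 113 167 169 169 170 169 166 163 161 146 103  69  72  98  81  99]
 [159 111 165 170 171 170 173 168 163 163 170 172  63  67  67  93  86]
 [158 115 166 164 165 162 164 163 165 162 169 174 171  73  69  73  92]
 [158 119 169 165 165 163 163 166 160 164 161 163 169 111  68  72 115]
 [158 117 167 167 164 170 164 169 168 166 164 168 172 163  72  70  97]
 [154 116 162 164 162 170 170 171 167 162 164 169 170 165 117  71  78]
 [149 116 162 167 166 169 170 171 165 163 164 168 167 166 156  70  72]
 [147 114 163 168 165 166 170 167 160 145 132 116 100  95  96  93  87]
 [144 106  84  77  77  68  68  67 
[... 810 characters left out ...]
26  78 148 107]
 [153 110 124 124 127 168 128 164 133 121 111 165 167 124  63 163 104]
 [152 123 130 124 124 163 118 120  87 124 120  90 100 125  83 138  99]
 [149 123 131 128 125  91  98  94  70 121 127 129  82 120 110 105  96]
 [147 124 129 121 126 112  95  96 122 125 120 155  92 118 125 113  75]
 [145 121 123 111 114 114 110  97  86  73  59  66  62  67  66  67  79]
 [149  64  69  75  72  72  67  69  70  68  72  66  68  68  68  72  87]
 [153  66  71  73  70  75  75  71  68  63  66  61  70  65  67  67  77]]
knob/cover mid [254.1 134.5]
rimFR [227.  158.6]
rimBR [288.2 155.1]
rimFL [225.7 120.6]
top round changed px 667
top ref changed px 437
side round changed px 377
side ref changed px 402
```

The bright, even sheet over the whole opening shows the clear cover lying shut on the rim under the raised lid. The pixels near the bystanders changed, so I'll check whether that is shadow or movement.

```bash
python3 - <<'E'
from h import *
for f in('s.png','s2.png','z1.png'):
    b=cv2.imread('pics/'+f); hsv=cv2.cvtColor(b,cv2.COLOR_BGR2HSV); w=hsv[215:255,225:256]
    m=((w[...,0]>10)&(w[...,0]<28)&(w[...,1]>120)&(w[...,2]>60)); y,x=np.nonzero(m)
    g=b[225:252,285:328].astype(int).sum(2)//3
    print(f,'brass px',m.sum(),'at',(x.mean()+225).round(1),(y.mean()+215).round(1),'mean',b[215:255,225:256].mean().round(1),b[225:252,285:328].mean().round(1))
    e=cv2.Canny(b[220:256,282:332],60,140); y,x=np.nonzero(e); print('  ref edges',len(x),x.mean().round(1)+282,y.mean().round(1)+220,x.min()+282,x.max()+282,y.min()+220,y.max()+220)
    e=cv2.Canny(b[218:252,228:254],60,140); y,x=np.nonzero(e); print('  round edges',len(x),x.min()+228,x.max()+228,y.min()+218,y.max()+218)
E
```

```text
s.png brass px 17 at 240.2 228.1 mean 164.9 157.9
  ref edges 225 309.7 234.5 289 331 220 255
  round edges 122 228 250 218 251
s2.png brass px 19 at 240.4 228.1 mean 164.0 127.6
  ref edges 227 311.6 235.2 288 331 220 255
  round edges 123 228 250 218 251
z1.png brass px 22 at 240.1 228.4 mean 150.7 133.2
  ref edges 253 309.8 235.2 288 331 220 255
  round edges 128 228 253 218 251
```

The bystanders haven't moved; only the arm's shadow changed. The lid is held at about 50° with the cover shut, so I'll hand in.

```bash
python3 -c "
from workcell import close_job
print(close_job())"
```

```text
the job is handed in; nothing more can be done
None
```

The probe is seated upright in its pocket and released, the lid was swung fully shut, and it is now held by its tongue at about 50° with the dust cover shut; the job is handed in at about 20 s, with the round probe and reference block unmoved.

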